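# Clamp a test-cut sample under the spring flap of the sample holder

## Task

Load the blue-taped wood sample lying in the channel of the holder: with one fingertip hold the spring-closed flap open by its red thumb plate, and with the other fingertip push the sample along the channel under the flap until it is fully home against the end stop; then let the thumb plate up so that the flap clamps the sample. Only push the sample: do not pick it up or lift it, and leave the things standing around alone.

Things in the scene. Friction and masses are not known exactly. Their poses are not given: they have to be found in the camera images.
- holder: Sample holder screwed to the bench; dark coated-plywood base 210 x 60 x 12 mm. Own x = feed direction, z up. Origin on the bench surface, on the channel's centre line, under the flap's entry edge (x=0); base spans x -120 to +90, y -30 to +30. Channel floor: base top, 12 mm above the origin. Positions below called 'holder x, y, z' are mm in this frame.
- stop_face (a point): Middle of the end stop's face that looks down the channel: holder x +48, y 0, z 20 (stop top z 27). The channel is 33 mm wide (holder y -16.5 to +16.5), between an aluminium fence on the hinge side (x -100 to +50) and a guide on the other side (x -100 to -5), both 6 mm wide with tops at z 20, 8 mm over the floor.
- hinge (a point): Middle of the flap's hinge line, which runs along holder x at y -20, z 35, between two steel ears (x -4 to 0 and 44 to 48, y -28 to -16, tops at z 40). Flap: steel plate 42 long (holder x 1 to 43) from the hinge across the channel to y +15, rubber pad beneath. Nothing stands under the thumb plate beyond y -30 but the bench.
- flap (a joint): Flap angle, rad. 0: closed, sloping down across the channel, free edge 2 mm over the floor: the sample's end runs against its edge and cannot enter. 0.50: level, as when it rests on a sample. Above about 0.56 the sample slides under freely. 0.95: its stop. A spring pulls it shut; pressing the thumb plate down opens it (at press_point about 3 N at first, 8 N at the stop).
- press_point (a point): Middle of the red ribbed thumb plate's top face: holder x +10, 38 mm out from the hinge (holder y about -58), about 48 mm above the bench when closed; it moves with the flap. With the flap at 0.75 to 0.95 a fingertip pressing here is 14 to 24 mm above the bench, as low as a fingertip pushing the sample's end face in the channel (z 12 to 31): both tips can be at one height.
- thumb_plate_end (a point): End of the thumb plate nearest the infeed, mid-width, top face (holder x -40, 32 mm out from the hinge). Plate: one piece with the flap, 3 mm thick, holder x -40 to +60, 14 to 50 mm out from the hinge, overhanging the base's side. It may be pressed, and a fingertip may slide, anywhere along its length. Closed, it rises outwards at 0.30 rad; at flap angle q it falls outwards at q - 0.30 rad.
- sample: Part to load: wood block 60 long (x), 30 wide, 19 high, about 26 g, with a blue tape band. Origin at the centre of its underside. It lies in the channel before the flap, its x along holder x within a few degrees, its front end 6 to 30 mm short of the flap's entry edge. Home: front end touching the end stop, so its centre at holder x +18 and its rear end 12 mm out of the flap.
- spare_a: Bystander: loose wood sample 60 x 30 x 19 mm with yellow tape, on the bench. Origin at the centre of its underside.
- spare_b: Bystander: loose wood sample 60 x 30 x 19 mm with green tape, on the bench. Origin at the centre of its underside.
- loupe: Bystander: black stand loupe, 42 mm across, 38 mm high. Origin at the centre of its underside.
- glue_pot: Bystander: white glue pot with orange cap, 54 mm across, 75 mm high. Origin at the centre of its underside.
Things that resemble listed ones, but are neither listed nor needed, are in the scene too. Leave any pink look-alike of the sample alone. There is more than one size of the holder; the one meant has the size given above.

How it is judged:
By the outcome, as a careful person would: the job done as asked, in the order asked, and still so for the second after the job is handed in, with the robot touching nothing.
It also fails if it takes over 67 s, if anything falls off the work surface, if the arm or the gripper's body presses on something with over 40 N, if the wrist force passes 120 N, or if a joint passes its speed limit or range.

## Robot

A 7-joint arm with a two-finger parallel gripper is mounted at the origin on the work surface. World frame = base frame: x ahead of the robot, y to its left, z up, the work surface at z = 0. Lengths are in m, angles in rad, forces in N, time in s.
With the tool pointing down it reaches from about 0.4 to 0.85 m from the base axis. Payload 10.4 kg.
Tool frame: the origin (TCP) lies at the very end of the fingers, on their centre line; the grasp point (between the pads) lies 19 mm behind it; z points along the fingers, y is the direction in which the jaws open and shut (so a half turn about z gives the same grasp; the last joint's range is limited). The gripper opens to 87 mm and grips with 3 to 60 N. Pads are 19 mm wide; open, the fingers measure 117 mm over their backs; the gripper's body (75 mm by 190 mm) begins 51 mm behind the grasp point.
Start: joints at [-1.222, 0.332, -0.065, 1.46, 0.022, 1.35, -0.088], TCP at [0.227, 0.582, 0.223] pointing down, gripper open.
Joint ranges: [-2.6, 2.6], [-0.5, 2.12], [-1.47, 1.34], [0.16, 2.42], [-1.27, 4.41], [0.06, 2.06], [-2.6, 2.6]. Speed limits (rad/s): [2.22, 2.22, 2.79, 2.79, 3.14, 3.14, 3.14].

## Interface

Orientations are given as a unit quaternion [x, y, z, w].
In Python, from bench import read_state, imaging, r gives the robot as it stands. The module is installed in compiled form; this text tells all that it offers.
- The arm moves only by the tool move_arm, never from a script. Its argument "series" is a list of rows, each a list of 4 numbers: the shift along the tool's x, y, z in m, then the turn about the tool's z in rad. In form: [[x, y, z, roll], ...]. A call has 1 to 20 rows; each row is the pose to reach, as a shift and turn from the pose commanded when the call began, along the tool's axes at that moment; what a row does not reach only later rows make up. A row lasts 1/10 s, in which the tool goes at most 50 mm and 8.59 degrees, less where a joint would pass 70% of its speed; a pose out of reach is approached as far as the arm can. A call with a gripper value outside its range is refused whole. "claw" is the gripper's target within -1 to 1 (fully open at 1, half-way at 0, shut at -1), set as the call begins (left out, the last holds). The fingers move at their own pace and stop on an object; "newtons" is the grip in N (left out, the last holds). Time passes only in rows, so rows that repeat a pose let the fingers close. It gives the time, the measured TCP pose, the force and the opening at its end, in the units of the state.
- read_state(): the state, without advancing time (a new reading comes with each control period).
- imaging.camera(name): name is "scene" or "top" or "wrist"; returns (picture, depth): 480x640x3 uint8, red, green, blue; 480x640 float32, m along the optical axis (not along the pixel's ray), 0 where there is no reading.
- imaging.get_calibration(name): a dict with "camera_matrix" (3x3 intrinsics, pixels), "R" (3x3) and "t" (3): a world point X has camera coordinates R X + t. Camera axes: x right, y down, z forward; pixel columns grow to the right and rows downward; lengths in m; the calibration is good to about 2 mm. A picture is of the moment at which its call begins: read the wrist's pose just before it. get_calibration takes no time and is no camera call; for the wrist camera it gives the pose at the moment of the call.
- r.close_job(): hands the job in, once; it reports no verdict.
The state is a dict: "time": time; "joint_positions": joint angles; "joint_vel": joint speeds; "joint_torque": joint torques, N m; "ee_pos": TCP position; "eef_rot": TCP orientation; "ft_force": force on the tool from outside, world axes, zero at the start; "torque": the same for the moment, N m; "width": finger opening in m.
Only numpy, scipy, OpenCV 4.12 (cv2) and the standard library are available. Lean on these libraries where they do the work, as an engineer would, in place of code of your own. Each camera call takes 0.05 s, during which the arm holds its last target.

## Working session

There is one attempt and no reset: what is moved stays moved. The work goes in short steps, Python scripts to look and compute and a tool call to move; the robot and the scene stay as the last step left them, time stands still between calls to the robot, and variables do not carry over. Pictures are saved under pics/ and viewed, and the job is handed in when it is done.

Besides the shell and the picture viewer there is one more tool, called as name(argument=value, ...), one argument or row to a line, values as JSON. move_arm: Moves the arm, as the interface text tells. Its arguments: {"type":"object","properties":{"series":{"type":"array","items":{"type":"array","items":{"type":"number"}}},"claw":{"type":"number"},"newtons":{"type":"number"}},"required":["series"]}

```bash
mkdir -p pics; cat > h.py <<'E'
import numpy as np, cv2
from bench import read_state, imaging, r
def snap(name,tag):
    p,d=imaging.camera(name); c=imaging.get_calibration(name)
    cv2.imwrite(f'pics/{tag}.png',p[:,:,::-1]); np.savez(f'pics/{tag}.npz',p=p,d=d,K=c['camera_matrix'],R=c['R'],t=c['t'])
    return p,d,c
def load(tag): return np.load(f'pics/{tag}.npz')
def pt(z,u,v,d=None):
    K=z['K'];d=z['d'][int(round(v)),int(round(u))] if d is None else d
    return z['R'].T@(np.array([(u-K[0,2])/K[0,0]*d,(v-K[1,2])/K[1,1]*d,d])-z['t'])
def onz(z,u,v,h):
    K=z['K'];ray=z['R'].T@np.array([(u-K[0,2])/K[0,0],(v-K[1,2])/K[1,1],1]);c=-z['R'].T@z['t']
    return c+ray*(h-c[2])/ray[2]
def proj(z,X):
    c=z['R']@np.array(X)+z['t'];q=z['K']@c;return q[:2]/q[2]
E
python3 - <<'E'
from h import *
for n in ('top','scene'): snap(n,n+'0')
s=read_state()
for k in s: print(k,np.round(s[k],4))
for n in ('top','scene','wrist'):
    c=imaging.get_calibration(n); print(n,c['camera_matrix'][0][0],-np.array(c['R']).T@c['t'])
E
```

```text
time 0.1
joint_positions [-1.2216  0.3328 -0.0647  1.4608  0.0216  1.3499 -0.0885]
joint_vel [ 0.0003 -0.0012 -0.0004 -0.0019 -0.0005 -0.0014  0.0016]
joint_torque [ 1.20000e-03 -6.24538e+01  2.45000e-02 -3.90718e+01 -6.13000e-02
  3.67000e-02  1.00000e-04]
ee_pos [0.2269 0.582  0.2219]
eef_rot [ 1.848e-01  9.828e-01 -6.000e-04 -1.000e-04]
ft_force [-0.5139 -0.5222 -0.3653]
torque [-0.0111  0.022  -0.0131]
width 0.087
top 569.6855858539551 [0.44170808 0.03222663 0.87009005]
scene 528.3075398921336 [1.0799858  0.31204496 0.56187344]
wrist 352.36329747890085 [0.15888721 0.60797214 0.38427138]
```

View pics/top0.png

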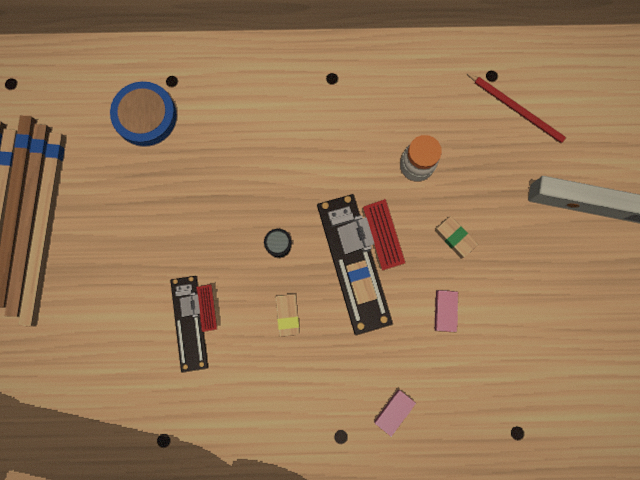

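View pics/scene0.png

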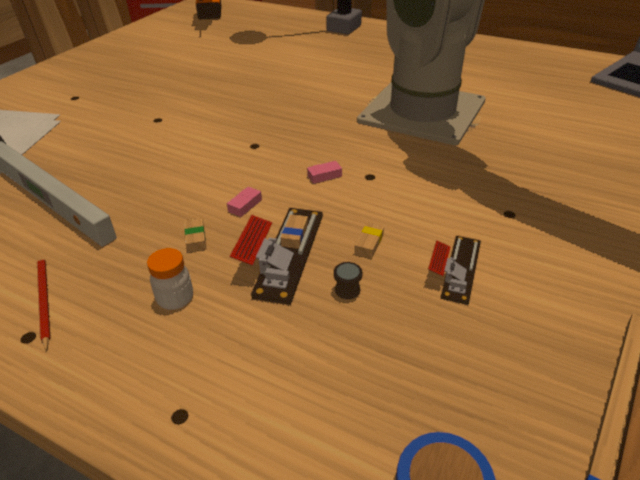

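The target is the large holder, around (355,265) in the top view. It has the blue-taped sample at about (360,280), the red plate at about (383,235) and the end stop at about (341,215). The small holder at (190,325) is the decoy. I'll enlarge the crop next.

```bash
python3 - <<'E'
from h import *
z=load('top0'); c=z['p'][185:345,300:480,::-1]
cv2.imwrite('pics/topc.png',cv2.resize(c,None,fx=3.6,fy=3.6,interpolation=cv2.INTER_CUBIC))
for u,v in ((320,240),(420,240),(320,140)): print(u,v,onz(z,u,v,0))
E
```

```text
320 240 [0.59430205 0.02392427 0.        ]
420 240 [ 0.591271   -0.13122803  0.        ]
320 140 [0.75625465 0.02059488 0.        ]
```

View pics/topc.png

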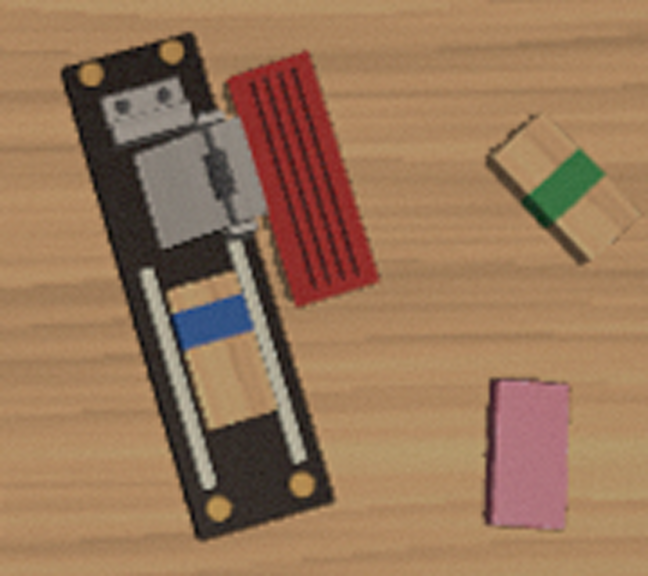

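```bash
cat > fit.py <<'E'
from h import *
from scipy.optimize import least_squares
z=load('top0')
F=[((90,30,12),(63,68)),((90,-30,12),(190,33)),((-120,-30,12),(333,500)),((-120,30,12),(203,540)),
((-100,-19.5,20),(300,463)),((-100,19.5,20),(209,490)),((-5,19.5,20),(147,268)),
((-40,-67.8,51),(380,282)),((-40,-33.4,41),(297,307)),((60,-67.8,51),(310,52)),((60,-33.4,41),(228,78))]
def W(p,X):
    c,s=np.cos(p[2]),np.sin(p[2]);x,y,h=np.array(X)/1000
    return np.array([p[0]+c*x-s*y,p[1]+s*x+c*y,h])
px=lambda q:np.array(q)/3.6+[300,185]
f=lambda p:np.concatenate([proj(z,W(p,X))-px(q) for X,q in F])
s=least_squares(f,[.6,-.03,0.25]);p=s.x
print(p,np.degrees(p[2]));print(np.round(s.fun.reshape(-1,2),1))
np.save('hold.npy',p)
# sample: corners of top z=31
c,sn=np.cos(p[2]),np.sin(p[2])
for q in ((167,290),(240,270),(277,412),(208,430)):
    X=onz(z,*px(q),.031)[:2]-p[:2]; print('sample',np.round([1000*(c*X[0]+sn*X[1]),1000*(-sn*X[0]+c*X[1])],1))
E
python3 fit.py
```

```text
[ 0.56996797 -0.02377772  0.25692462] 14.720696310631126
[[-0.9 -0.3]
 [ 1.1 -0.9]
 [ 1.1  0.9]
 [-1.3  0.9]
 [ 0.3 -0.1]
 [ 0.4 -0.4]
 [-0.3  0.2]
 [ 0.4  0. ]
 [-0.1  0.3]
 [-0.3 -0.6]
 [-0.4 -0.1]]
sample [-17.3  14.5]
sample [-17.5 -16.9]
sample [-77.8 -14.7]
sample [-77.1  14.6]
```

```bash
python3 - <<'E'
from h import *
snap('wrist','w0')
z=load('w0'); print(np.round(z['R'],3),z['t'])
s=read_state();print(s['ee_pos'],proj(z,s['ee_pos']))
E
```

```text
[[ 0.364  0.932 -0.002]
 [ 0.898 -0.35   0.268]
 [ 0.249 -0.099 -0.964]] [-0.62336888 -0.03278427  0.39114548]
[0.22696369 0.58202548 0.22194311] [322.60106282 294.59858585]
```

View pics/w0.png

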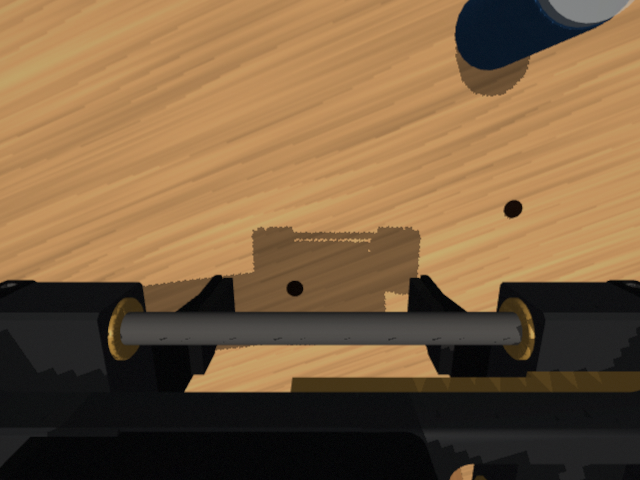

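```bash
python3 - <<'E'
from h import *
z=load('w0'); s=read_state()
c=z['p'][260:400,150:470,::-1]
g=cv2.convertScaleAbs(cv2.resize(c,None,fx=2.5,fy=2.5,interpolation=cv2.INTER_CUBIC),alpha=2.5,beta=20)
cv2.imwrite('pics/w0c.png',g)
from scipy.spatial.transform import Rotation as Ro
T=Ro.from_quat(s['eef_rot']).as_matrix()
for v in range(276,380,8):
    print(v,[tuple(np.round(1000*T.T@(pt(z,u,v)-s['ee_pos'])).astype(int)) for u in range(400,470,8) if 0<z['d'][v,u]<.25])
E
```

```text
276 [(np.int64(11), np.int64(49), np.int64(-2))]
284 [(np.int64(9), np.int64(44), np.int64(-8)), (np.int64(10), np.int64(47), np.int64(-10)), (np.int64(11), np.int64(50), np.int64(-12))]
292 [(np.int64(2), np.int64(42), np.int64(-1)), (np.int64(7), np.int64(43), np.int64(-13)), (np.int64(9), np.int64(45), np.int64(-18)), (np.int64(10), np.int64(48), np.int64(-20)), (np.int64(11), np.int64(51), np.int64(-21))]
300 [(np.int64(-2), np.int64(43), np.int64(-1)), (np.int64(4), np.int64(43), np.int64(-14)), (np.int64(9), np.int64(43), np.int64(-25)), (np.int64(9), np.int64(46), np.int64(-26)), (np.int64(11), np.int64(51), np.int64(-29))]
308 [(np.int64(-6), np.int64(42), np.int64(-3)), (np.int64(0), np.int64(43), np.int64(-16)), (np.int64(5), np.int64(43), np.int64(-26)), (np.int64(9), np.int64(44), np.int64(-33)), (np.int64(9), np.int64(47), np.int64(-33)), (np.int64(10), np.int64(49), np.int64(-36)), (np.int64(11), np.int64(52), np.int64(-36))]
316 [(np.int64(33), np.int64(18), np.int64(-85)), (np.int64(33), np.int64(20), np.int64(-85)), (np.int64(32), np.int64(22), np.int64(-85)), (np.in
[... 1616 characters left out ...]
np.int64(-51)), (np.int64(2), np.int64(47), np.int64(-52)), (np.int64(7), np.int64(47), np.int64(-59))]
356 [(np.int64(-7), np.int64(43), np.int64(-42)), (np.int64(-2), np.int64(43), np.int64(-49)), (np.int64(-2), np.int64(46), np.int64(-50)), (np.int64(0), np.int64(47), np.int64(-52)), (np.int64(3), np.int64(48), np.int64(-58))]
364 [(np.int64(-6), np.int64(43), np.int64(-49)), (np.int64(-5), np.int64(46), np.int64(-50)), (np.int64(-3), np.int64(47), np.int64(-53)), (np.int64(1), np.int64(47), np.int64(-60))]
372 [(np.int64(-9), np.int64(44), np.int64(-49)), (np.int64(-9), np.int64(46), np.int64(-50)), (np.int64(-6), np.int64(47), np.int64(-54)), (np.int64(-1), np.int64(47), np.int64(-60))]
```

View pics/w0c.png

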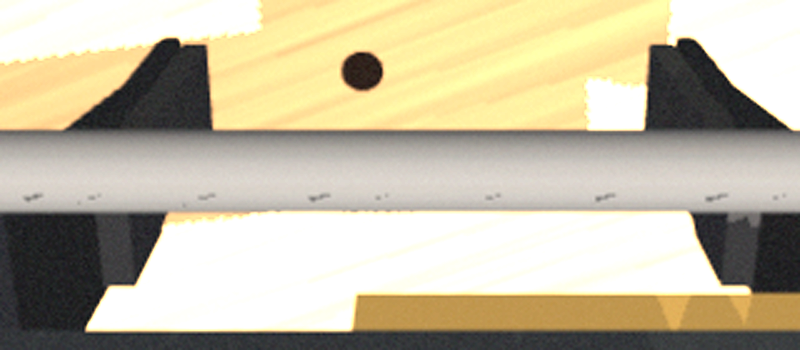

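```bash
cat > tgt.py <<'E'
from fit import *
from scipy.spatial.transform import Rotation as Ro
import sys
ax=float(sys.argv[1]); zz=float(sys.argv[2])
d=np.array([.685,-.729]); d/=np.linalg.norm(d)
A=np.array([ax,1.5]); P=A-9.5*np.array([-d[1],d[0]]); w=71; M=P+d*w/2; Q=P+d*w
s=read_state(); T=Ro.from_quat(s['eef_rot']).as_matrix()
Rh=np.array([[c,-sn],[sn,c]])
Mw=W(p,(*M,zz)); dw=Rh@d
yt=T.T@np.array([*dw,0]); roll=np.arctan2(-yt[0],yt[1])
print('P',P,'Q',Q,'M',M,'world',Mw)
print('shift tool',np.round(T.T@(Mw-s['ee_pos']),4),'roll',roll, 'feed dir in tool',np.round(T.T@np.array([c,sn,0]),4), 'w',s['width'],s['ft_force'],s['time'])
E
python3 tgt.py -82.4 220 | tail -3
```

```text
sample [-77.1  14.6]
P [-89.32319496  -5.00533408] Q [-40.70438233 -56.74710694] M [-65.01378864 -30.87622051] world [ 0.51493407 -0.07016094  0.22      ]
shift tool [-0.5052 -0.503   0.0025] roll 1.7586024252529524 feed dir in tool [-8.088e-01  5.881e-01 -6.000e-04] w 0.08670441771328308 [ 0.39370811  0.24155589 -0.08014333] 0.15
```

move_arm(
  series=[
    [-0.028,-0.028,0,0.098],
    [-0.056,-0.056,0,0.195],
    [-0.084,-0.084,0,0.293],
    [-0.112,-0.112,0,0.391],
    [-0.14,-0.14,0,0.489],
    [-0.168,-0.168,0,0.586],
    [-0.196,-0.196,0,0.684],
    [-0.224,-0.224,0,0.782],
    [-0.252,-0.252,0,0.879],
    [-0.28,-0.28,0,0.977],
    [-0.308,-0.308,0,1.075],
    [-0.336,-0.336,0,1.172],
    [-0.364,-0.364,0,1.27],
    [-0.392,-0.392,0,1.368],
    [-0.42,-0.42,0,1.465],
    [-0.448,-0.448,0,1.563],
    [-0.476,-0.476,0,1.661],
    [-0.505,-0.503,0.002,1.759],
    [-0.505,-0.503,0.002,1.759],
    [-0.505,-0.503,0.002,1.759],
  ],
  claw=0.632,
  newtons=20,
)

```text
time: 2.15
ee_pos: [0.5146, -0.0705, 0.2201]
eef_rot: [0.875, 0.484, -0.0, -0.0]
ft_force: [-0.2, 0.2, -1.2]
width: 0.0708
```

```bash
python3 tgt.py -82.4 220 | tail -2; python3 - <<'E'
from h import *
snap('wrist','w1');snap('scene','s1');snap('top','t1')
E
```

```text
P [-89.32319496  -5.00533408] Q [-40.70438233 -56.74710694] M [-65.01378864 -30.87622051] world [ 0.51493407 -0.07016094  0.22      ]
shift tool [0.0004 0.0001 0.0001] roll -0.0017797213285287929 feed dir in tool [ 0.73    0.6835 -0.0009] w 0.07083546583467346 [-0.20553262  0.24919166 -1.24464141] 2.15
```

View pics/w1.png

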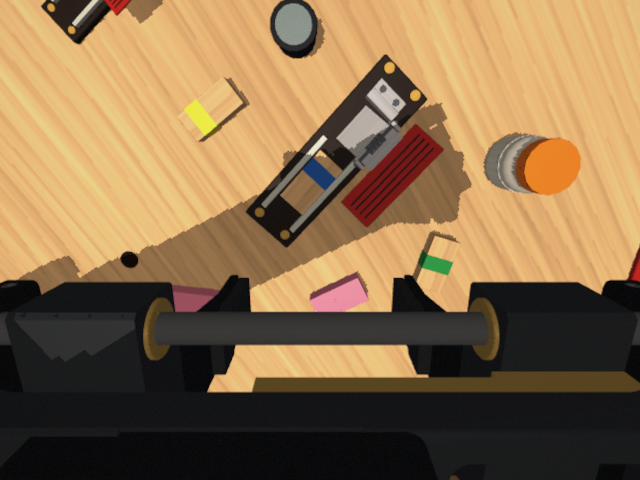

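```bash
python3 - <<'E'
from fit import *
z=load('w1'); im=cv2.resize(z['p'][40:260,230:460,::-1],None,fx=2.7,fy=2.7,interpolation=cv2.INTER_CUBIC).copy()
def dr(X,col):
    u=(proj(z,W(p,X))-[230,40]+.5)*2.7-.5; cv2.circle(im,tuple(int(round(a)) for a in u),3,col,1)
for X,_ in F: dr(X,(0,255,0))
for X in ((-17.4,15,31),(-17.4,-15,31),(-77.4,-15,31),(-77.4,15,31)): dr(X,(255,255,0))
cv2.imwrite('pics/w1c.png',im)
E
```

```text
[ 0.56996797 -0.02377772  0.25692462] 14.720696310631126
[[-0.9 -0.3]
 [ 1.1 -0.9]
 [ 1.1  0.9]
 [-1.3  0.9]
 [ 0.3 -0.1]
 [ 0.4 -0.4]
 [-0.3  0.2]
 [ 0.4  0. ]
 [-0.1  0.3]
 [-0.3 -0.6]
 [-0.4 -0.1]]
sample [-17.3  14.5]
sample [-17.5 -16.9]
sample [-77.8 -14.7]
sample [-77.1  14.6]
```

View pics/w1c.png

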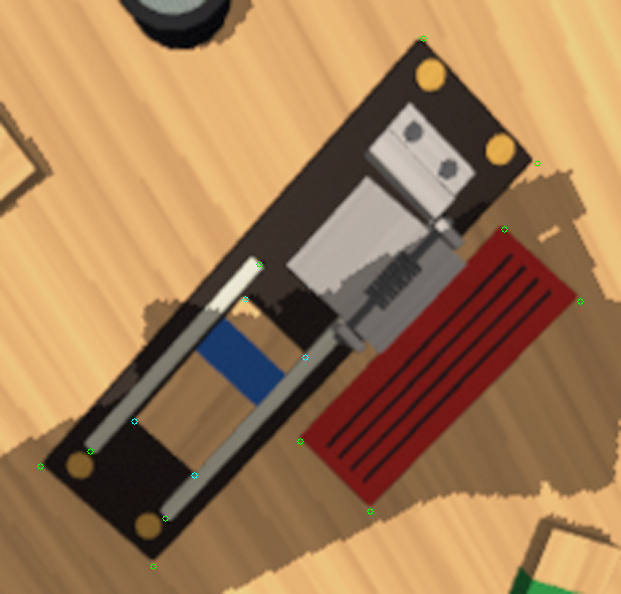

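move_arm(
  series=[
    [0,0,0.02,0],
    [0,0,0.05,0],
    [0,0,0.08,0],
    [0,0,0.11,0],
    [0,0,0.135,0],
    [0,0,0.15,0],
    [0,0,0.16,0],
    [0,0,0.16,0],
  ],
)

```text
time: 3.1
ee_pos: [0.5141, -0.0689, 0.0597]
eef_rot: [0.875, 0.485, -0.001, -0.001]
ft_force: [0.1, -0.7, 0.1]
width: 0.0709
```

```bash
python3 tgt.py -82.4 18 | tail -2; python3 - <<'E'
from h import *
for n in('wrist','scene'):
    snap(n,n+'2')
z=load('scene2');cv2.imwrite('pics/s2c.png',cv2.resize(z['p'][130:330,170:400,::-1],None,fx=3,fy=3,interpolation=cv2.INTER_CUBIC))
E
```

```text
P [-89.32319496  -5.00533408] Q [-40.70438233 -56.74710694] M [-65.01378864 -30.87622051] world [ 0.51493407 -0.07016094  0.018     ]
shift tool [-0.0006  0.0014  0.0417] roll 0.0011227177639384518 feed dir in tool [ 0.728   0.6856 -0.0016] w 0.07093132640691208 [ 0.05661217 -0.65857804  0.08021649] 3.1
```

View pics/s2c.png

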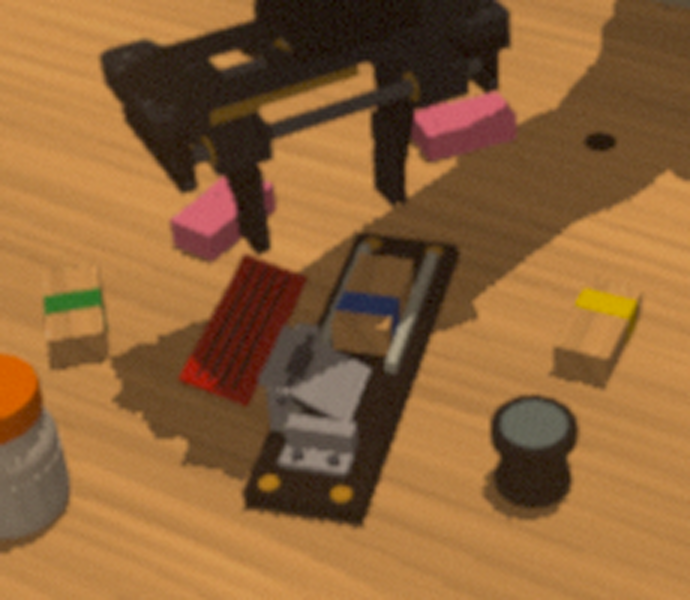

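View pics/wrist2.png

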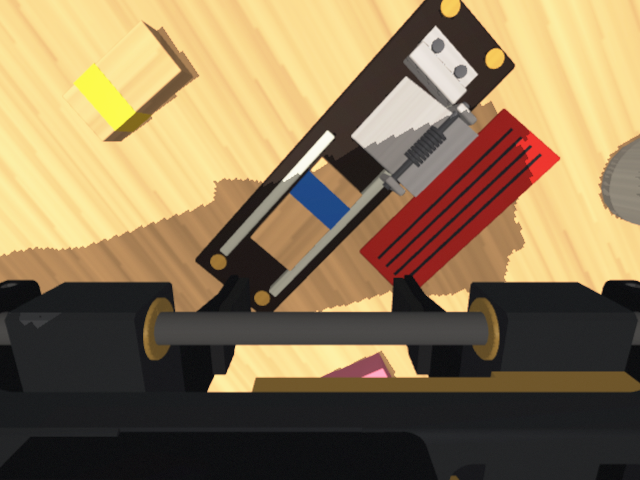

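```bash
python3 tgt.py -80 18 | tail -1
```

```text
shift tool [0.0009 0.0018 0.0432] roll 0.00038518126874219507 feed dir in tool [0.7285 0.6851 0.0008] w 0.07078931210011771 [ 0.56923959 -0.99572462  0.4347401 ] 3.2
```

move_arm(
  series=[
    [0.001,0.002,0.0,0],
    [0.001,0.002,0.004,0],
    [0.001,0.002,0.008,0],
    [0.001,0.002,0.012,0],
    [0.001,0.002,0.016,0],
    [0.001,0.002,0.02,0],
    [0.001,0.002,0.024,0],
    [0.001,0.002,0.024,0],
  ],
)

```text
time: 4.0
ee_pos: [0.5172, -0.0703, 0.0362]
eef_rot: [0.875, 0.484, 0.0, 0.0]
ft_force: [0.7, -2.7, 5.4]
width: 0.0706
```

```bash
python3 - <<'E'
from h import *
for n in('wrist','scene'):
    snap(n,n+'3')
z=load('scene3');cv2.imwrite('pics/s3c.png',cv2.resize(z['p'][150:310,200:400,::-1],None,fx=3.5,fy=3.5,interpolation=cv2.INTER_CUBIC))
E
python3 tgt.py -80 18 | tail -1
```

```text
shift tool [ 0.0007 -0.0004  0.0186] roll -0.0007033674705479917 feed dir in tool [7.292e-01 6.843e-01 2.000e-04] w 0.07087603519677216 [ 0.91497266 -3.47808428  4.68756021] 4.1
```

View pics/s3c.png

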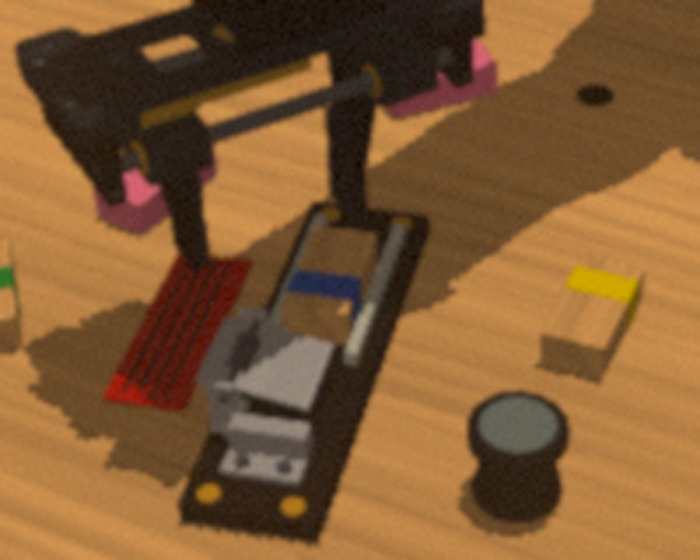

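View pics/wrist3.png

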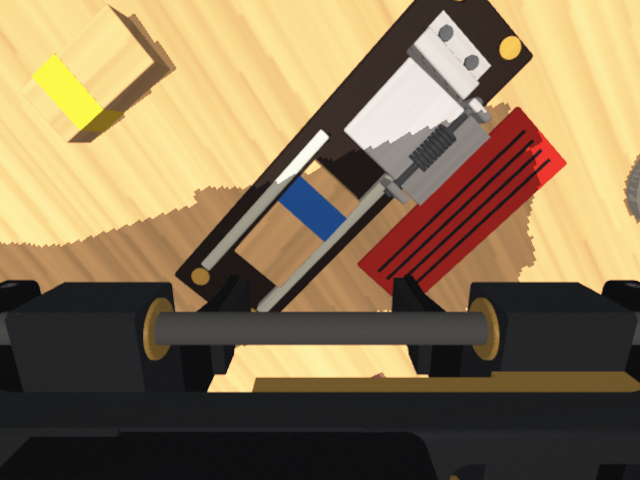

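The press tip is on the plate's infeed end at about (205,262) in the scene crop and the flap is rising. The push tip is behind the sample's rear end. I'll press further.

move_arm(
  series=[
    [0,0,0.003,0],
    [0,0,0.006,0],
    [0,0,0.009,0],
    [0,0,0.012,0],
    [0,0,0.015,0],
    [0,0,0.018,0],
    [0,0,0.0185,0],
    [0,0,0.0185,0],
  ],
)

```text
time: 4.9
ee_pos: [0.5175, -0.0692, 0.0184]
eef_rot: [0.875, 0.484, 0.001, -0.0]
ft_force: [-0.5, 0.2, 7.3]
width: 0.0707
```

```bash
python3 - <<'E'
from h import *
for n in('wrist','scene'):
    snap(n,n+'4')
z=load('scene4');cv2.imwrite('pics/s4c.png',cv2.resize(z['p'][150:310,200:400,::-1],None,fx=3.5,fy=3.5,interpolation=cv2.INTER_CUBIC))
E
python3 tgt.py -80 18 | tail -1
```

```text
shift tool [-0.0005  0.      0.0005] roll 0.00027628536978195053 feed dir in tool [0.7286 0.685  0.001 ] w 0.07112252980037885 [-0.5803037   0.10576633  8.82520185] 5.0
```

View pics/s4c.png

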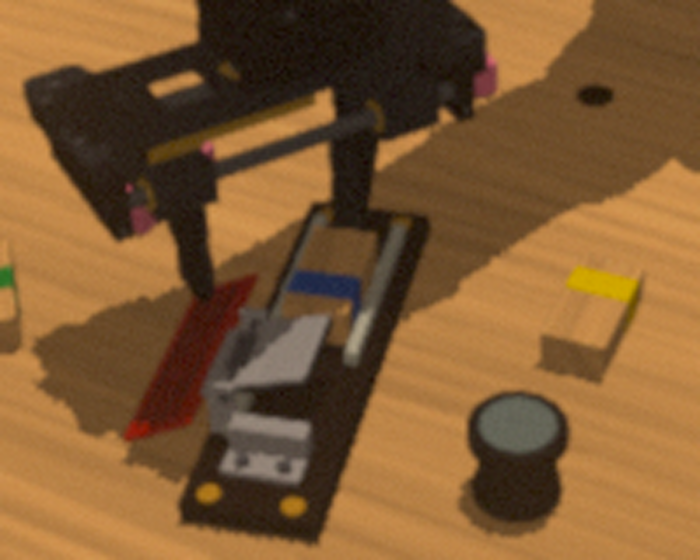

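View pics/wrist4.png

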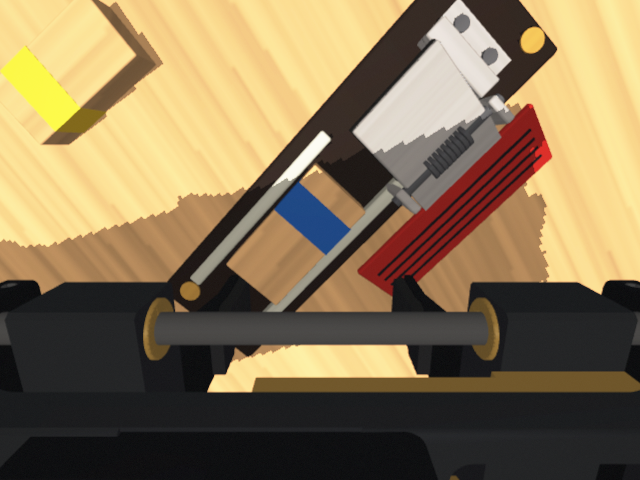

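```bash
python3 - <<'E'
from fit import *
z=load('scene4')
for cu,cv in ((320,325),(300,340),(280,345),(310,370),(250,375),(240,390)):
    u,v=cu/3.5+200,cv/3.5+150
    X=pt(z,u,v);d=X[:2]-p[:2];print(cu,cv,np.round(1000*np.array([c*d[0]+sn*d[1],-sn*d[0]+c*d[1],X[2]])))
E
```

```text
[ 0.56996797 -0.02377772  0.25692462] 14.720696310631126
[[-0.9 -0.3]
 [ 1.1 -0.9]
 [ 1.1  0.9]
 [-1.3  0.9]
 [ 0.3 -0.1]
 [ 0.4 -0.4]
 [-0.3  0.2]
 [ 0.4  0. ]
 [-0.1  0.3]
 [-0.3 -0.6]
 [-0.4 -0.1]]
sample [-17.3  14.5]
sample [-17.5 -16.9]
sample [-77.8 -14.7]
sample [-77.1  14.6]
320 325 [11. 13. 47.]
300 340 [20.  6. 45.]
280 345 [23. -2. 43.]
310 370 [ 4.  4. 12.]
250 375 [ 41. -10.  40.]
240 390 [ 45. -14.  35.]
```

move_arm(
  series=[
    [0.0015,0.0014,0,0],
    [0.0029,0.0027,0,0],
    [0.0044,0.0041,0,0],
    [0.0058,0.0055,0,0],
    [0.0073,0.0068,0,0],
    [0.0087,0.0082,0,0],
    [0.0102,0.0096,0,0],
    [0.0117,0.011,0,0],
    [0.0131,0.0123,0,0],
    [0.0146,0.0137,0,0],
    [0.016,0.0151,0,0],
    [0.0175,0.0164,0,0],
    [0.019,0.0178,0,0],
    [0.0204,0.0192,0,0],
  ],
)

```text
time: 6.4
ee_pos: [0.5431, -0.0637, 0.0178]
eef_rot: [0.875, 0.484, -0.001, -0.0]
ft_force: [-3.4, -4.7, 6.2]
width: 0.0712
```

```bash
python3 - <<'E'
from h import *
for n in('wrist','scene'):
    snap(n,n+'5')
z=load('scene5');cv2.imwrite('pics/s5c.png',cv2.resize(z['p'][150:310,200:400,::-1],None,fx=3.5,fy=3.5,interpolation=cv2.INTER_CUBIC))
E
python3 tgt.py -52 18 | tail -1
```

```text
shift tool [ 0.0015  0.0002 -0.0001] roll -0.0013778198106857266 feed dir in tool [ 0.7297  0.6838 -0.0016] w 0.07108624294699212 [-2.49185364 -3.63894132  5.73747993] 6.5
```

View pics/s5c.png

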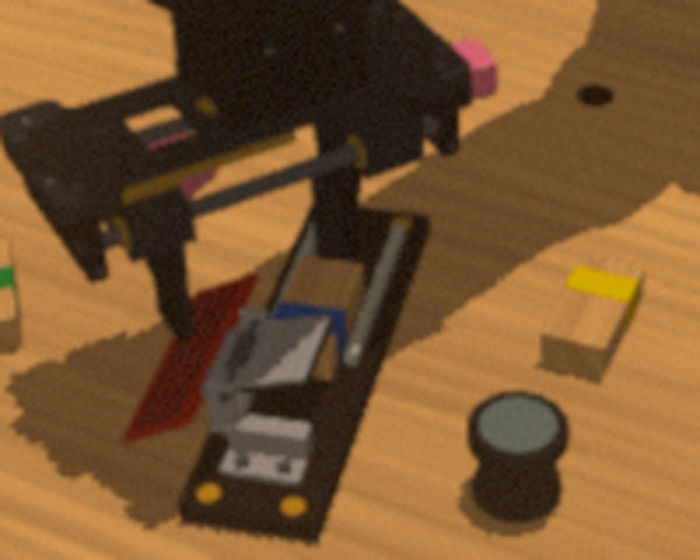

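View pics/wrist5.png

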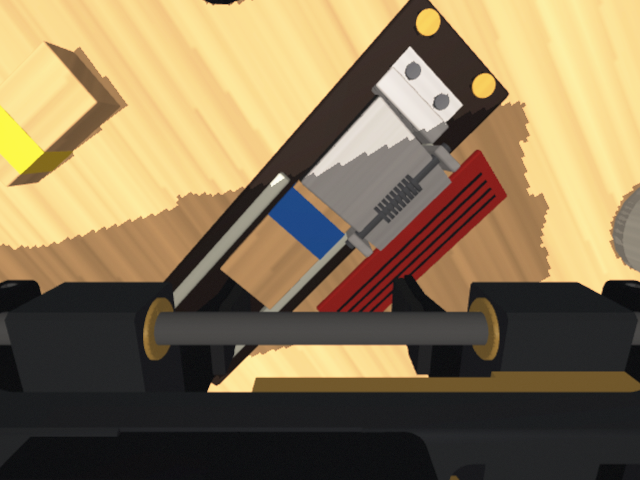

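The sample's front end is under the open flap, with the tape at about (310,320) in the scene crop. The force is low, so I'll keep pushing.

move_arm(
  series=[
    [0.0016,0.0014,0,0],
    [0.0031,0.0027,0,0],
    [0.0046,0.0041,0,0],
    [0.0061,0.0055,0,0],
    [0.0076,0.0068,0,0],
    [0.0091,0.0082,0,0],
    [0.0106,0.0096,0,0],
    [0.0122,0.011,0,0],
    [0.0137,0.0123,0,0],
    [0.0152,0.0137,0,0],
    [0.0167,0.0151,0,0],
    [0.0182,0.0164,0,0],
    [0.0197,0.0178,0,0],
    [0.0212,0.0192,0,0],
    [0.0227,0.0205,0,0],
    [0.0242,0.0219,0,0],
    [0.0256,0.0233,0,0],
  ],
)

```text
time: 8.2
ee_pos: [0.5765, -0.0545, 0.0179]
eef_rot: [0.875, 0.484, -0.001, -0.0]
ft_force: [-3.8, -5.1, 6.1]
width: 0.0709
```

```bash
python3 - <<'E'
from h import *
for n in('wrist','scene'):
    snap(n,n+'6')
z=load('scene6');cv2.imwrite('pics/s6c.png',cv2.resize(z['p'][150:310,200:400,::-1],None,fx=3.5,fy=3.5,interpolation=cv2.INTER_CUBIC))
E
python3 tgt.py -18 18 | tail -1
```

```text
shift tool [ 0.0008  0.     -0.0001] roll -0.0014352528148124282 feed dir in tool [ 0.7297  0.6837 -0.0016] w 0.07051303237715839 [-2.77777455 -3.57059626  5.87505247] 8.3
```

View pics/s6c.png

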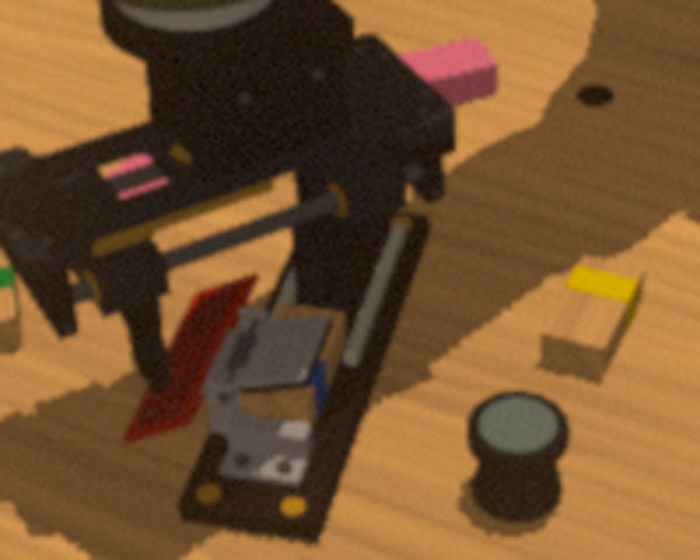

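View pics/wrist6.png

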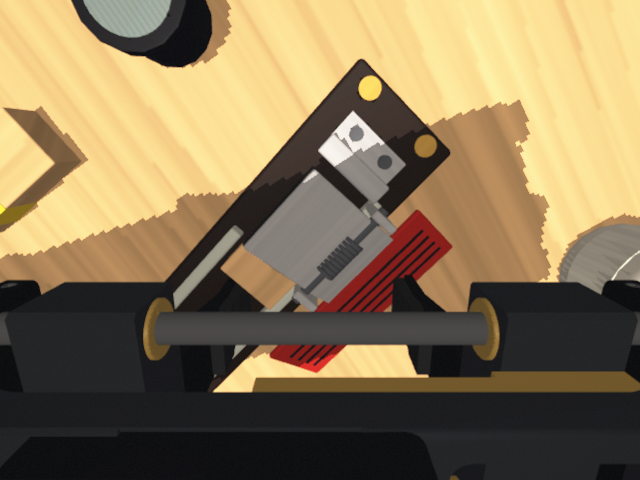

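move_arm(
  series=[
    [0.0009,0.0007,0,0],
    [0.0017,0.0014,0,0],
    [0.0024,0.0021,0,0],
    [0.0032,0.0027,0,0],
    [0.0039,0.0034,0,0],
    [0.0039,0.0034,0,0],
  ],
)

```text
time: 8.9
ee_pos: [0.5815, -0.0531, 0.0179]
eef_rot: [0.875, 0.484, -0.001, -0.0]
ft_force: [-3.7, -3.5, 6.1]
width: 0.0709
```

```bash
python3 tgt.py -13 18 | tail -1
```

```text
shift tool [ 0.0008  0.0002 -0.0001] roll -0.0015409569771488222 feed dir in tool [ 0.7298  0.6836 -0.0019] w 0.07090589816063643 [-3.68950936 -3.46211088  6.05739879] 8.9
```

move_arm(
  series=[
    [0.0007,0.0007,0,0],
    [0.0015,0.0014,0,0],
    [0.0015,0.0014,0,0],
  ],
)

```text
time: 9.2
ee_pos: [0.5836, -0.0525, 0.0179]
eef_rot: [0.875, 0.484, -0.001, -0.0]
ft_force: [-2.5, -3.5, 6.2]
width: 0.0708
```

```bash
python3 tgt.py -12 18 | tail -1
```

```text
shift tool [-0.0001 -0.0006 -0.0001] roll -0.0015219995450489196 feed dir in tool [ 0.7298  0.6837 -0.0017] w 0.07075698460199657 [-2.47705771 -3.54606381  6.24403798] 9.2
```

Nominally within about 1 mm of home, but no stop contact yet. Continuing in small steps.

move_arm(
  series=[
    [0.0004,0.0003,0,0],
    [0.0007,0.0007,0,0],
    [0.0007,0.0007,0,0],
  ],
)

```text
time: 9.5
ee_pos: [0.5839, -0.0524, 0.0178]
eef_rot: [0.875, 0.484, -0.001, -0.0]
ft_force: [-5.7, -4.5, 7.5]
width: 0.0712
```

move_arm(
  series=[
    [0.0004,0.0003,0,0],
    [0.0007,0.0007,0,0],
    [0.0007,0.0007,0,0],
  ],
)

```text
time: 9.8
ee_pos: [0.5842, -0.0524, 0.0177]
eef_rot: [0.875, 0.484, -0.002, -0.001]
ft_force: [-8.4, -4.8, 9.0]
width: 0.0712
```

```bash
python3 tgt.py -12 18 | tail -1;  python3 - <<'E'
from h import *
for n in('wrist','scene'):
    snap(n,n+'7')
z=load('scene7');cv2.imwrite('pics/s7c.png',cv2.resize(z['p'][210:310,220:320,::-1],None,fx=6,fy=6,interpolation=cv2.INTER_CUBIC))
z=load('wrist7');cv2.imwrite('pics/w7c.png',cv2.resize(z['p'][80:330,160:480,::-1],None,fx=2.4,fy=2.4,interpolation=cv2.INTER_CUBIC))
E
```

```text
shift tool [-0.0006 -0.001  -0.0003] roll -0.0015565592605623988 feed dir in tool [ 0.7298  0.6836 -0.0043] w 0.07116659312405474 [-8.44251463 -4.76505709  8.98278475] 9.8
```

View pics/s7c.png

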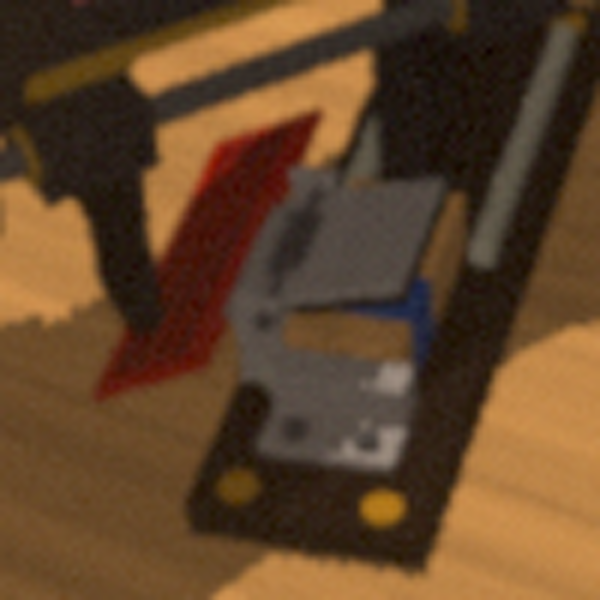

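View pics/w7c.png

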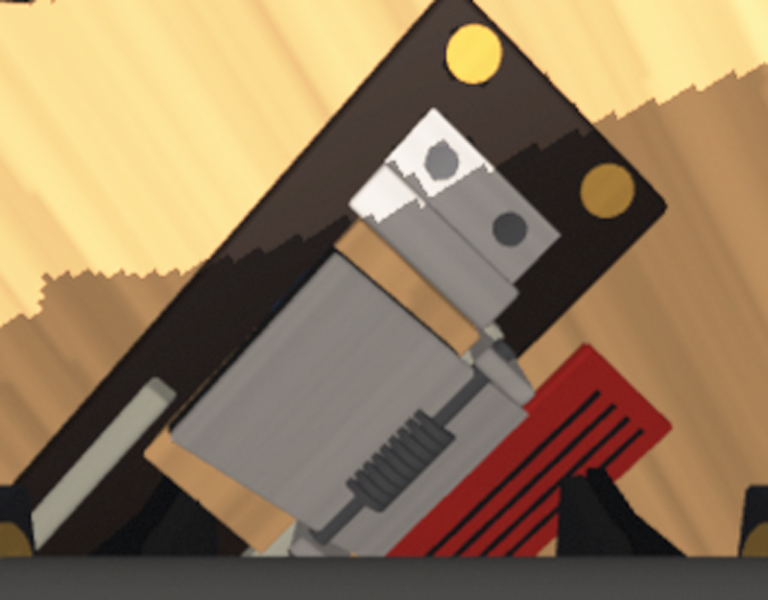

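The sample's front meets the stop: in the wrist crop there is no gap along (350,215)-(500,320), and the motion stalls with the force rising. One more small nudge, then I'll back the push tip off and let the plate up.

move_arm(
  series=[
    [0.0004,0.0003,0,0],
    [0.0008,0.0007,0,0],
    [0.0008,0.0007,0,0],
    [0.0008,0.0007,0,0],
  ],
)

```text
time: 10.3
ee_pos: [0.5844, -0.0523, 0.0176]
eef_rot: [0.875, 0.484, -0.003, -0.001]
ft_force: [-12.0, -5.7, 11.4]
width: 0.0713
```

move_arm(
  series=[
    [-0.001,-0.0009,0,0],
    [-0.002,-0.0018,0,0],
    [-0.003,-0.0027,0,0],
    [-0.004,-0.0036,0,0],
    [-0.005,-0.0047,0,0],
    [-0.005,-0.0047,0,0],
  ],
)

```text
time: 10.9
ee_pos: [0.5822, -0.0529, 0.019]
eef_rot: [0.875, 0.484, 0.001, 0.001]
ft_force: [4.4, -3.1, 5.7]
width: 0.0712
```

```bash
python3 tgt.py -12 18 | tail -1;  python3 - <<'E'
from h import *
for n in('wrist',):
    snap(n,n+'8')
z=load('wrist8');cv2.imwrite('pics/w8c.png',cv2.resize(z['p'][80:330,160:480,::-1],None,fx=2.4,fy=2.4,interpolation=cv2.INTER_CUBIC))
E
```

```text
shift tool [0.0009 0.0004 0.001 ] roll -0.0007005851272055703 feed dir in tool [0.7292 0.6843 0.0032] w 0.07119875265150558 [ 4.38139367 -3.08260875  5.66253199] 10.9
```

View pics/w8c.png

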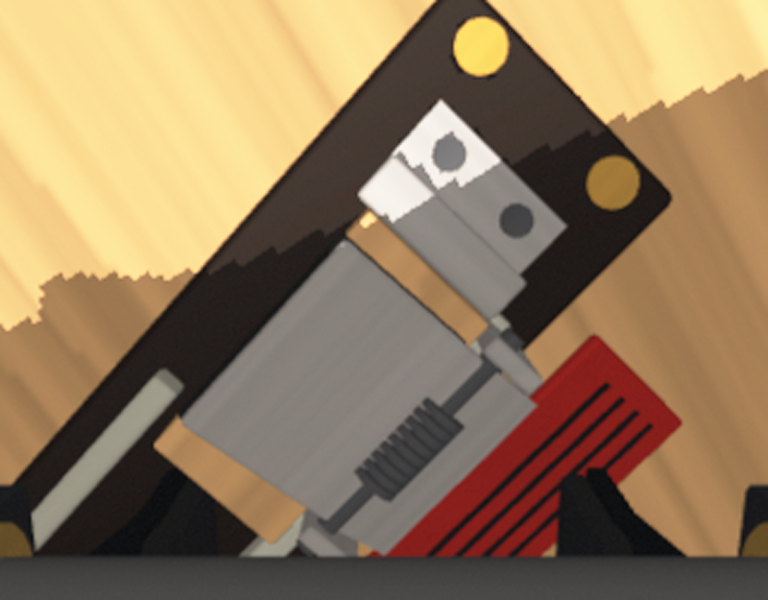

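move_arm(
  series=[
    [-0.001,-0.001,0,0],
    [-0.002,-0.002,0,0],
    [-0.003,-0.003,0,0],
    [-0.0035,-0.0033,0,0],
    [-0.0035,-0.0033,0,0],
  ],
)

```text
time: 11.45
ee_pos: [0.5779, -0.0535, 0.0191]
eef_rot: [0.875, 0.484, 0.002, 0.001]
ft_force: [5.3, -1.7, 5.5]
width: 0.071
```

```bash
python3 tgt.py -12 18 | tail -1;  python3 - <<'E'
from h import *
for n in('wrist',):
    snap(n,n+'9')
z=load('wrist9');cv2.imwrite('pics/w9c.png',cv2.resize(z['p'][80:330,160:480,::-1],None,fx=2.4,fy=2.4,interpolation=cv2.INTER_CUBIC))
E
```

```text
shift tool [0.0038 0.0036 0.0011] roll -0.00011587830319080772 feed dir in tool [0.7288 0.6847 0.0039] w 0.07098873023113983 [ 5.29514896 -1.69985901  5.50526608] 11.45
```

View pics/w9c.png

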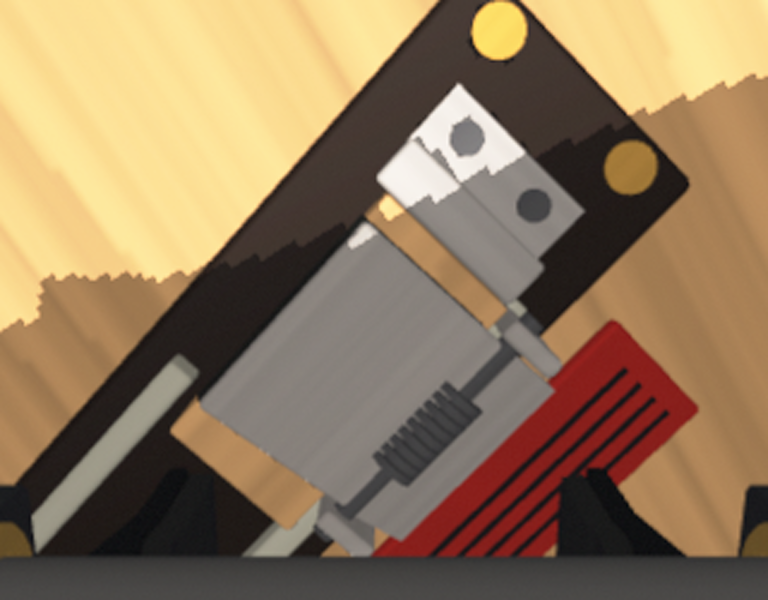

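Sample is still against the stop and the push tip is about 6 mm clear behind it. Now I'll raise the tool slowly.

move_arm(
  series=[
    [0,0,-0.0015,0],
    [0,0,-0.003,0],
    [0,0,-0.0045,0],
    [0,0,-0.006,0],
    [0,0,-0.0075,0],
    [0,0,-0.009,0],
    [0,0,-0.0105,0],
    [0,0,-0.012,0],
    [0,0,-0.0135,0],
    [0,0,-0.015,0],
    [0,0,-0.0165,0],
    [0,0,-0.018,0],
    [0,0,-0.02,0],
    [0,0,-0.023,0],
    [0,0,-0.027,0],
    [0,0,-0.032,0],
    [0,0,-0.04,0],
    [0,0,-0.05,0],
    [0,0,-0.06,0],
    [0,0,-0.07,0],
  ],
)

```text
time: 13.5
ee_pos: [0.5762, -0.0538, 0.0892]
eef_rot: [0.875, 0.484, 0.0, 0.0]
ft_force: [1.0, -0.4, -0.6]
width: 0.0714
```

```bash
python3 - <<'E'
from h import *
for n in('wrist','scene'): snap(n,n+'10')
z=load('wrist10');cv2.imwrite('pics/w10c.png',cv2.resize(z['p'][80:330,160:480,::-1],None,fx=2.4,fy=2.4,interpolation=cv2.INTER_CUBIC))
z=load('scene10');cv2.imwrite('pics/s10c.png',cv2.resize(z['p'][180:310,210:340,::-1],None,fx=4.5,fy=4.5,interpolation=cv2.INTER_CUBIC))
E
```

```text
(no output)
```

View pics/w10c.png

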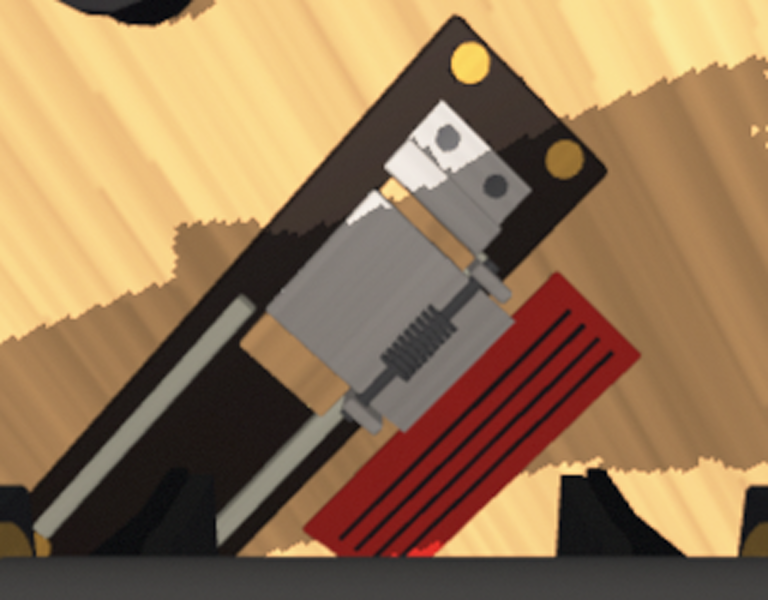

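View pics/s10c.png

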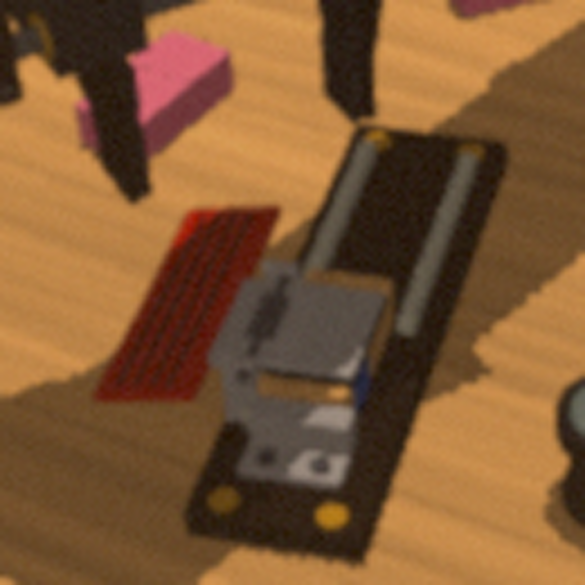

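```bash
python3 - <<'E' | tail -7
from fit import *
z=load('wrist10')
im=cv2.resize(z['p'][140:260,250:380,::-1],None,fx=5,fy=5,interpolation=cv2.INTER_CUBIC).copy()
for X in ((-12,15,31),(-12,-15,31),(48,15,31),(48,-15,31)):
    u=(proj(z,W(p,X))-[250,140]+.5)*5-.5; cv2.circle(im,tuple(int(round(a)) for a in u),4,(0,255,0),1)
for X in ((48,16,27),(48,-16,27),(90,30,12),(90,-30,12),(-5,19.5,20)):
    u=(proj(z,W(p,X))-[250,140]+.5)*5-.5; cv2.circle(im,tuple(int(round(a)) for a in u),4,(0,255,255),1)
cv2.imwrite('pics/w10d.png',im)
for q in ((240,345),(325,417)):
    X=onz(z,q[0]/2.4+160,q[1]/2.4+80,.031)[:2]-p[:2];print(1000*np.array([c*X[0]+sn*X[1],-sn*X[0]+c*X[1]]))
E
```

```text
[-0.4 -0.1]]
sample [-17.3  14.5]
sample [-17.5 -16.9]
sample [-77.8 -14.7]
sample [-77.1  14.6]
[-10.89247704  12.54074592]
[-10.33944427 -17.74656498]
```

View pics/w10d.png

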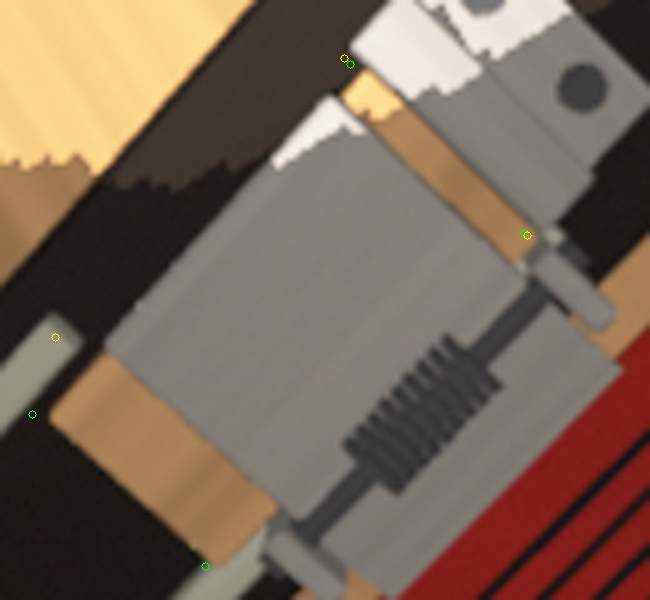

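move_arm(
  series=[
    [0,0,-0.02,0],
    [0,0,-0.05,0],
    [0,0,-0.08,0],
    [-0.03,-0.03,-0.11,0],
    [-0.06,-0.06,-0.13,0],
    [-0.09,-0.09,-0.14,0],
    [-0.09,-0.09,-0.14,0],
    [-0.09,-0.09,-0.14,0],
  ],
)

```text
time: 14.4
ee_pos: [0.4519, -0.082, 0.2286]
eef_rot: [0.875, 0.484, 0.001, -0.0]
ft_force: [0.6, 0.7, 0.2]
width: 0.0709
```

```bash
python3 - <<'E'
from h import *
for n in('top','scene','wrist'): snap(n,n+'11')
z=load('wrist11')
cv2.imwrite('pics/s11c.png',cv2.resize(load('scene11')['p'][130:330,140:400,::-1],None,fx=3,fy=3,interpolation=cv2.INTER_CUBIC))
E
```

```text
(no output)
```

View pics/wrist11.png

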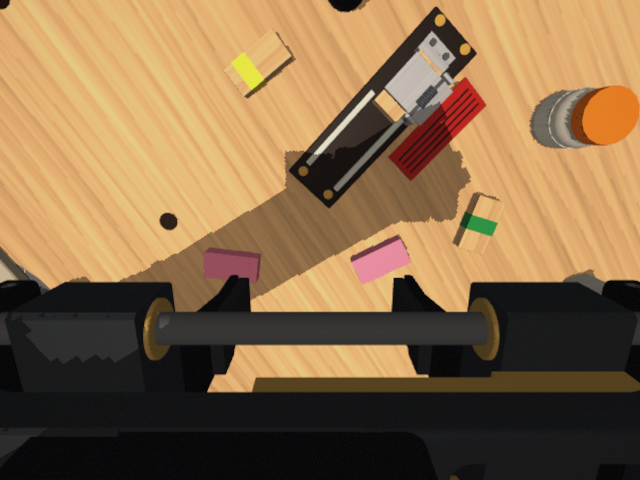

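View pics/s11c.png

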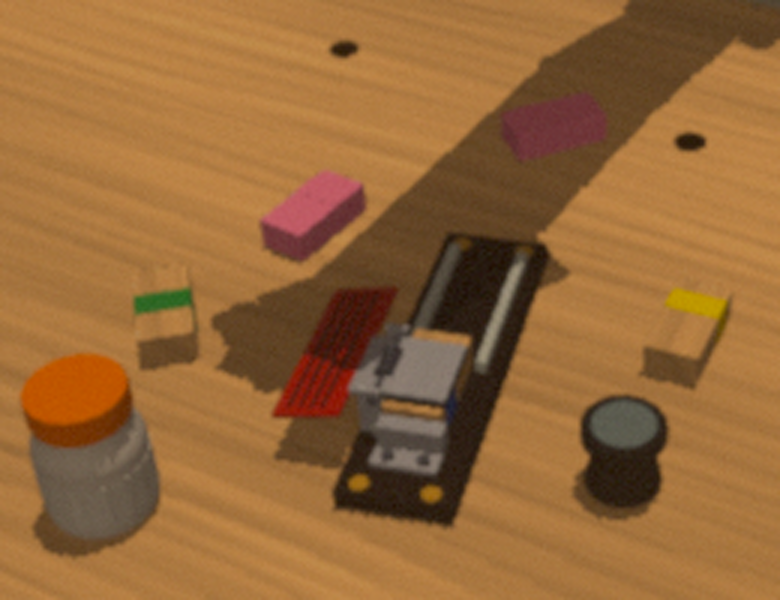

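The flap lies level on the sample (scene crop (415,365)), the sample is at the stop, and the bystanders and pink blocks are where they were. Handing in.

```bash
python3 -c "
from bench import r
print(r.close_job())"
```

```text
the job is handed in; nothing more can be done
None
```

The blue-taped sample is loaded and clamped, and I handed the job in at about 14.5 s of the 67 s allowed. One fingertip held the flap open by the red plate at about 0.85 rad. The other pushed the sample about 66 mm along the channel to the end stop. I backed the pushing fingertip off about 6 mm and then let the plate up slowly.

**Checks that passed:**
- **Contact with the stop:** the motion stalled and the push force rose to about 13 N horizontally. The pictures show no gap at the stop.
- **Clamping:** the flap lies level on the sample, and the gripper is clear with near-zero force.
- **Surroundings:** the pink blocks sit at the same pixels as at the start, and the bystanders show no visible change.

**Disagreement:** my image measurement puts the sample's rear end at holder x of about -10.6 rather than the nominal -12. I take this as a 1–1.5 mm error in my fit of the holder's position, since the stop contact and the pictures agree that the sample is home.

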